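Fit a charged battery to the banquet uplighter

ROBOT

A 7-joint arm with a two-finger parallel gripper is mounted at the origin on the work surface. World frame = base frame: x ahead of the robot, y to its left, z up, the work surface at z = 0. Lengths are in m, angles in rad, forces in N, time in s.
With the tool pointing down it reaches from about 0.4 to 0.85 m from the base axis. Payload 10.4 kg.
Tool frame: the origin (TCP) lies midway between the tips of the shut fingers; the grasp point (between the pads) lies 19 mm behind it; z points along the fingers, y is the line along which they close (so a half turn about z gives the same grasp; the last joint's range is limited). The gripper opens to 87 mm and grips with 3 to 60 N. Pads are 19 mm wide; open, the fingers measure 117 mm over their backs; the gripper's body (75 mm by 190 mm) begins 51 mm behind the grasp point.
Start: joints at [-1.191, 0.332, -0.065, 1.46, 0.022, 1.35, -0.088], TCP at [0.245, 0.575, 0.223] pointing down, gripper open.
Joint ranges: [-2.6, 2.6], [-0.5, 2.12], [-1.47, 1.34], [0.16, 2.42], [-1.27, 4.41], [0.06, 2.06], [-2.6, 2.6]. Speed limits (rad/s): [2.22, 2.22, 2.79, 2.79, 3.14, 3.14, 3.14].

INTERFACE

Orientations are given as a unit quaternion [x, y, z, w].
In Python, from bench import r gives the robot as it stands.
- The arm moves only by the tool arm_command, never from a script. Its arguments are lists of equal length, an entry for each row: "xyz": the shift along the world's x, y, z in m, a list of three; "rot": the turn, a rotation vector about the world's x, y, z in rad, a list of three. In form: {"xyz": [[tx, ty, tz], ...], "rot": [[ax, ay, az], ...]}. A call has 1 to 20 rows; each row is the pose to reach, as a shift and turn from the pose commanded when the call began; what a row does not reach only later rows make up. A row lasts 1/12 s, in which the tool goes at most 41.7 mm and 7.16 degrees, less where a joint would pass 70% of its speed; a pose out of reach is approached as far as the arm can. A call with a gripper value outside its range is refused whole. "grip" is the opening, from 0 (shut) to 1 (fully open), set as the call begins (left out, the last holds). The fingers move at their own pace and stop on an object; "squeeze" is the grip in N (left out, the last holds). Time passes only in rows, so rows that repeat a pose let the fingers close. It gives the time, the measured TCP pose, the force, the opening and the grip force at its end, in the units of the state.
- r.read_state(): the state, without advancing time (a new reading comes with each control period).
- r.camera(name): name is "scene" or "top" or "wrist"; returns the picture (420x560x3 uint8, red, green, blue); there is no depth.
- r.camera_model(name): a dict with "fx", "fy", "cx", "cy" (pixels), "k1" (the pictures are not rectified: a ray, as slopes to the right and down, at radius r is drawn at 1 + k1 r^2 times it, then the intrinsics apply), "T" (4x4, takes a point from camera to world coordinates). Camera axes: x right, y up, looking along -z (the intrinsics and any distortion apply to the point x, -y, -z); pixel columns grow to the right and rows downward; lengths in m; the calibration is good to about 2 mm. A picture is of the moment at which its call begins: read the wrist's pose just before it. camera_model takes no time and is no camera call; for the wrist camera it gives the pose at the moment of the call.
- r.close_job(): hands the job in; it is judged then, once.
Trained networks look in the newest picture that a camera, given by its name, has taken for a name from the list of things; names that differ only in an ending like _2 or _b are one class to them, and where a whole thing is asked for, a point or a joint stands for the part that bears it (a point fixed in the world has none). Each returns a list of dicts, best first, with "conf" (0 to 1); they miss things now and then, are a little off and sometimes report something else, mostly with a low value. They report only what shows in the picture. A call takes as long as a camera call.
- r.look_for(label, camera): "at" ([x, y, z] in m, in the coordinates of the camera as it stood for that picture, good to about 4 mm: the middle of the surface that is visible of it).
- r.spot_point(label, camera): "at" ([x, y, z] in m, in the coordinates of the camera as it stood for that picture, good to about 4 mm: a listed point, or the origin of a listed thing).
The state is a dict: "time": time; "joint_positions": joint angles; "joint_vel": joint speeds; "joint_torque": joint torques, N m; "ee_pos": TCP position; "eef_rot": TCP orientation; "ft_force": force on the tool from outside, world axes, zero at the start; "torque": the same for the moment, N m; "width": finger opening in m; "grip_force": force on a finger pad.
Only numpy, scipy, OpenCV 4.12 (cv2) and the standard library are available. Lean on these libraries where they do the work, as an engineer would, in place of code of your own. Each camera call takes 0.05 s, during which the arm holds its last target. There are 200 camera calls.

TASK

The charged battery pack is locked on the charging dock. Press the dock's thumb pad so that the pack springs free, slide it off, and slide it contacts first into the empty bay of the uplighter until the catch clicks and holds it. Ease it along its rails, do not force the pack or either unit, leave the table decorations where they stand and let go at the end.

Things in the scene. Friction and masses are not known exactly. Their poses are not given: they have to be found in the camera images.
- pack: Black battery pack, 0.3 to 0.6 kg. Origin: centre of its underside; +x towards its brass contacts (goes in first), z up. Body 84 long (x), 56 wide (y), from z 13 to 45 mm; grip it across the 56 mm. Below it a grey dovetail foot, same length: 44 mm wide at the bottom, slanting in to 32 mm at z 10, with a notch underneath for the catch
- pack_front (a point): Middle of the lower front edge of the pack's foot, under its brass contacts, 42 mm ahead (+x) of the pack's origin
- dock: Fixed charging dock with a battery bay. Origin on the table under the bay's centre; +x: the way a pack slides in. Aluminium deck 22 mm high, 70 wide, from x -90; on it steel dovetail rails x -28 to 42, top 34 mm over the table, 66 mm over both, 1 mm play each side; flared mouth x -42 to -28, 7 mm wider each side at its outer end. Behind, grey housing x 50 to 120, y +-65, 58 high
- dock_seat (a point): Point on the dock's deck, 22 mm above the table, where the origin of a pack lies that touches the end stop; x: way in. The pack starts caught 2 mm short of it. Pressing the pad lets the sprung contact block push the pack 10 to 20 mm out; to come off it must then slide 85 mm or more towards -x in all before it is lifted
- dock_pad (a point): Centre of the top of the dock's black thumb pad (24 by 22 mm) beside the rails, 56 mm to the left (+y) of dock_seat, top 32 mm above the table. Pressing it straight down 6 mm lowers the catch
- dock_catch (a joint): Travel of the dock's sprung catch and pad: 0 up, 0.006 m fully pressed (about 5 N to start, 8.5 N at the bottom, then a hard stop); the pack is free above 0.005. Also down while a pack's foot lies over it
- uplighter: Fixed black LED wall-wash uplighter: housing x 56 to 156, y +-113 with its clamp knobs, 74 high, eight lenses on top. Origin on the table under the nominal centre of its empty battery cradle, built as the dock's bay (same sizes and axes). The cradle is bolted through slotted holes: on each lamp it sits up to 5 mm off in x and 4 mm off in y from nominal, deck 22 mm high, parallel. Find it by feel
- uplighter_catch (a joint): Travel of the uplighter's sprung catch and pad: 0 up, 0.006 m down. A pack set on the deck before the mouth (origin near x -100) and slid in must push it down by its ramp (up to 12 N along x) when its front nears the origin, slides over it, meets the sprung contact block for the last 13 mm (3 to 5 N); the catch springs up into the notch 2 mm before the hard end stop
- pillar_candle: Ivory pillar candle, 64 mm across, 77 high, upright between the two units on the robot's side; bystander, origin under its foot
- candlestick: Brass candlestick with a black taper, 248 mm high, foot 72 mm across, at the right edge of the work; bystander, origin under its foot
- tumbler: Glass tumbler, 72 mm across, 85 high, at the left edge of the work; bystander, origin under its foot

How it is judged:
On the way:
1. the pack has been taken off the dock (distance between pack and dock_seat above 0.1 m), for 0.1 s.
At the end, for the whole second after the job is handed in: The pack lies level on the uplighter's deck within its rails, contacts first, fully home (front 33 to 49 mm beyond the uplighter's origin, allowing for the cradle's setting; within 7 mm of its middle), the catch sprung up behind it (under 1.5 mm), let go and at rest (x of pack_front in the frame of uplighter between 0.033 and 0.049 m and y of pack in the frame of uplighter between -0.007 and 0.007 m and z of pack in the frame of uplighter between 0.019 and 0.026 m and angle between the z axis of pack and the z axis of uplighter, either way round below 0.05 rad and value of joint uplighter_catch below 0.0015 m and linear speed of pack below 0.01 m/s); the robot touches nothing.
It fails at once if the pack is forced against the dock (contact force between pack and dock above 100 N).
It fails at once if the pack is forced against the uplighter (contact force between pack and uplighter above 60 N).
It fails at once if the dock is pressed or struck hard by the robot (contact force between the arm and dock above 60 N).
It fails at once if the uplighter is pressed or struck hard by the robot (contact force between the arm and uplighter above 60 N).
It fails at once if a table decoration is moved (distance of any of pillar_candle, candlestick, tumbler from where it was at the start of the episode above 0.02 m).
It also fails if it takes over 72 s, if anything falls off the work surface, if the arm or the gripper's body presses on something with over 40 N, if the wrist force passes 120 N, or if a joint passes its speed limit or range.

## Working session

There is one attempt and no reset: what is moved stays moved. The work goes in short steps, Python scripts to look and compute and a tool call to move; the robot and the scene stay as the last step left them, time stands still between calls to the robot, and variables do not carry over. Pictures are saved under pics/ and viewed, at most 10 in all, crops included, and the job is handed in when it is done.

Besides the shell and the picture viewer there is one more tool, called after "Call:" in YAML: its name, and indented under it one key for each argument. arm_command: Moves the arm, as the interface text tells. Its arguments: {"type":"object","properties":{"xyz":{"type":"array"},"rot":{"type":"array"},"grip":{"type":"number"},"squeeze":{"type":"number"}},"required":["xyz","rot"]}

```bash
mkdir -p pics; cat > h.py <<'E'
import numpy as np, cv2
from bench import r
def W(cam,p):
    T=np.array(r.camera_model(cam)["T"]); return T[:3,:3]@np.array(p)+T[:3,3]
E
python3 - <<'E'
from h import *
s=r.read_state(); print(s)
for c in ["top","scene"]:
    im=r.camera(c); cv2.imwrite(f"pics/{c}0.png",im[:,:,::-1])
    for n in ["pack","pack_front","dock","dock_seat","dock_pad","uplighter","pillar_candle","candlestick","tumbler"]:
        o=r.spot_point(n,c)
        print(c,n,[(W(c,d["at"]).round(4).tolist(),round(d["conf"],2)) for d in o[:2]])
E
```

```text
{'time': 0.0, 'joint_positions': array([-1.19059352,  0.33289748, -0.06467914,  1.46092079,  0.02158791,
        1.34986379, -0.08844965]), 'joint_vel': array([-0.00033275,  0.00018216, -0.00071737, -0.00112314, -0.00118626,
       -0.00142209,  0.00053395]), 'joint_torque': array([-3.41589130e-04, -6.23265839e+01,  2.41015165e-02, -3.89890337e+01,
       -6.15925225e-02,  4.01121285e-02,  1.61780008e-04]), 'ee_pos': array([0.24486681, 0.57463586, 0.22174768]), 'eef_rot': array([ 2.00018782e-01,  9.79791815e-01, -6.88340104e-04, -1.11464688e-04]), 'ft_force': array([ 0.11259344, -0.00927695, -0.040497  ]), 'torque': array([ 0.01473101,  0.02565033, -0.04118776]), 'grip_force': 0.0, 'width': 0.0872281529738725}
top pack [([0.5843, 0.2542, 0.0196], 0.74), ([0.3971, -0.0007, 0.0019], 0.4)]
top pack_front [([0.6253, 0.2715, 0.0223], 0.65)]
top dock [([0.5825, 0.2561, 0.0], 0.61)]
top dock_seat [([0.582, 0.2551, 0.0205], 0.75)]
top dock_pad [([0.5703, 0.31, 0.0315], 0.5)]
top uplighter [([0.5659, -0.2579, -0.0004], 0.95)]
top pillar_candle [([0.3957, -0.0014, 0.0019], 0.82)]
top candlestick [([0.5819, 0.2538, 0.019], 0.72), ([0.4725, -0.5147, 0.0058], 0.56)]
top tumbler [([0.5041, 0.5324, 0.0029], 0.74), ([0.5807, 0.2545, 0.0216], 0.64)]
scene pack [([0.578, 0.2583, 0.0215], 0.78)]
scene pack_front [([0.6228, 0.2658, 0.0227], 0.58)]
scene dock [([0.5871, 0.2562, -0.0007], 0.79)]
scene dock_seat [([0.5876, 0.259, 0.0199], 0.93)]
scene dock_pad [([0.5707, 0.3133, 0.0271], 0.57)]
scene uplighter [([0.56, -0.2594, 0.0009], 0.81)]
scene pillar_candle [([0.3975, -0.0075, 0.002], 0.78), ([0.57, 0.3088, 0.0277], 0.39)]
scene candlestick [([0.4762, -0.5113, 0.0014], 0.58)]
scene tumbler [([0.5048, 0.5327, 0.002], 0.74)]
```

View pics/top0.png

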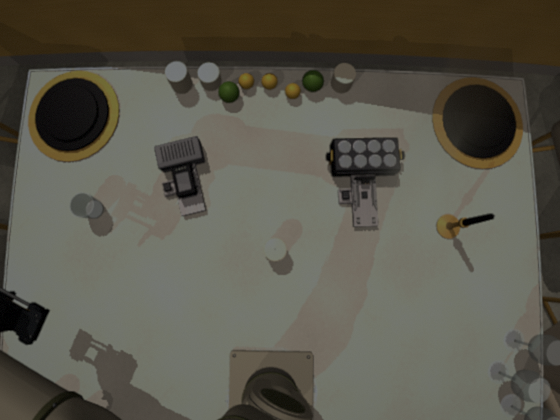

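View pics/scene0.png

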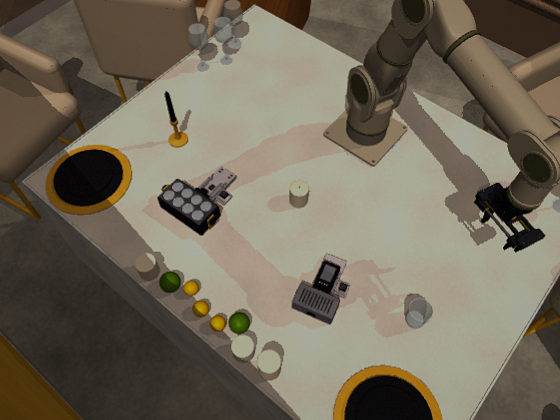

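The top view shows the dock with the pack at about (185,180), the uplighter at (365,160) with its cradle at (363,205), and the candle at (277,247). The candlestick is at (450,225) and the tumbler at (88,207). The network positions agree with this. Next I'll move over the dock for a closer look.

Call:
arm_command:
  xyz:
    - [0.028,-0.03,0.01]
    - [0.056,-0.06,0.02]
    - [0.084,-0.09,0.03]
    - [0.112,-0.12,0.03]
    - [0.14,-0.15,0.03]
    - [0.168,-0.18,0.03]
    - [0.196,-0.21,0.03]
    - [0.224,-0.24,0.03]
    - [0.25,-0.27,0.03]
    - [0.265,-0.29,0.03]
    - [0.27,-0.295,0.03]
    - [0.27,-0.295,0.03]
    - [0.27,-0.295,0.03]
  rot:
    - [0,0,0.06]
    - [0,0,0.12]
    - [0,0,0.18]
    - [0,0,0.24]
    - [0,0,0.3]
    - [0,0,0.36]
    - [0,0,0.42]
    - [0,0,0.48]
    - [0,0,0.54]
    - [0,0,0.6]
    - [0,0,0.66]
    - [0,0,0.66]
    - [0,0,0.66]
  grip: 0

```text
time: 2.08
ee_pos: [0.5148, 0.2803, 0.2525]
eef_rot: [-0.127, 0.992, 0.0, -0.0]
ft_force: [-0.2, 0.7, 0.5]
width: 0.0081
grip_force: 0.0
```

```bash
cat >> h.py <<'E'
def st():
    s=r.read_state(); q=s["eef_rot"]
    from scipy.spatial.transform import Rotation as R
    M=R.from_quat(q).as_matrix()
    print("t",round(s["time"],2),"p",s["ee_pos"].round(4),"yaw_y",round(float(np.arctan2(M[1,1],M[0,1])),4),"z",M[:,2].round(3),"w",round(s["width"],4),"j",np.round(s["joint_positions"],2),"F",s["ft_force"].round(1))
def look(name,labels,cam="wrist"):
    im=r.camera(cam); cv2.imwrite(f"pics/{name}.png",im[:,:,::-1])
    for n in labels:
        o=r.spot_point(n,cam)
        print(n,[(W(cam,d["at"]).round(4).tolist(),round(d["conf"],2)) for d in o[:2]])
E
python3 - <<'E'
from h import *
st()
look("w1",["pack","pack_front","dock_seat","dock_pad","dock"])
E
```

```text
t 2.08 p [0.5148 0.2803 0.2525] yaw_y 1.8258 z [-0.  0. -1.] w 0.0081 j [-0.67  0.23  0.11  1.53 -0.03  1.38  1.27] F [-0.2  0.7  0.5]
pack [([0.5847, 0.2517, 0.0197], 0.89)]
pack_front []
dock_seat []
dock_pad [([0.5702, 0.3075, 0.029], 0.76)]
dock []
```

View pics/w1.png

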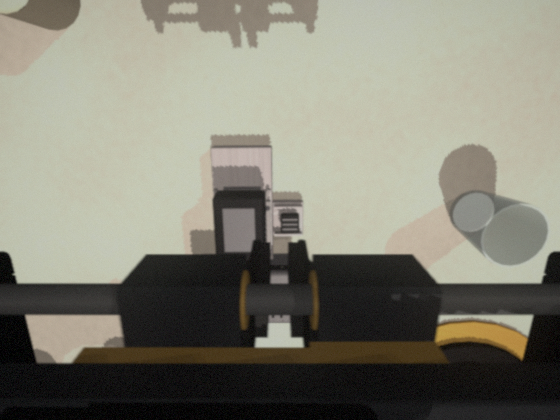

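The wrist picture, whose up direction points to the robot, shows the dock's deck end at (211–272,147), the pack at (240,222) and the thumb pad at (289,220). I'll refine the yaw from straight edges.

```bash
cat >> h.py <<'E'
def px(cam,uv,z,m=None):
    m=m or r.camera_model(cam); T=np.array(m["T"])
    K=np.array([[m["fx"],0,m["cx"]],[0,m["fy"],m["cy"]],[0,0,1]])
    x=cv2.undistortPoints(np.array(uv,float).reshape(-1,1,2),K,np.array([m["k1"],0,0,0.])).reshape(-1,2)
    d=np.c_[x[:,0],-x[:,1],-np.ones(len(x))]@T[:3,:3].T
    return T[:3,3]+d*((z-T[2,3])/d[:,2:])
def segs(name,box,z,minlen=14):
    g=cv2.imread(f"pics/{name}.png",0); x0,y0,x1,y1=box
    L=cv2.createLineSegmentDetector().detect(g[y0:y1,x0:x1])[0].reshape(-1,4)+[x0,y0,x0,y0]
    for l in L:
        if np.hypot(l[2]-l[0],l[3]-l[1])<minlen: continue
        p=px("wrist",[l[:2],l[2:]],z); d=p[1]-p[0]
        print(l.round(1),p[:,:2].round(4).tolist(),"ang",round((np.degrees(np.arctan2(d[1],d[0]))+45)%90-45,1))
E
python3 - <<'E'
from h import *
segs("w1",(195,125,310,255),0.022)
print(px("wrist",[[289,220]],0.032))
E
```

```text
[214.8 252.  211.1 164.3] [[0.6323, 0.2292], [0.5253, 0.2024]] ang 14.0
[301.9 233.4 274.4 232.9] [[0.5806, 0.3274], [0.5887, 0.2946]] ang 13.8
[298.  213.1 300.3 232.2] [[0.5566, 0.3157], [0.5796, 0.325]] ang 22.1
[265.2 211.8 265.9 240.6] [[0.5652, 0.2771], [0.6011, 0.2871]] ang 15.6
[224.4 251.7 248.1 251.4] [[0.6288, 0.2407], [0.6209, 0.2692]] ang 15.6
[300.6 205.9 273.1 206. ] [[0.5471, 0.3163], [0.5556, 0.2845]] ang 14.9
[224.3 186.8 264.4 188.3] [[0.5475, 0.2229], [0.5371, 0.269]] ang 12.7
[221.8 209.3 223.9 250.6] [[0.5755, 0.2259], [0.6276, 0.2397]] ang 14.9
[253.1 207.6 223.1 207.9] [[0.5637, 0.2618], [0.5733, 0.2271]] ang 15.4
[255.  236.9 253.9 209.4] [[0.5999, 0.2729], [0.5657, 0.2632]] ang 15.7
[269.4 147.5 210.6 148. ] [[0.4892, 0.2628], [0.507, 0.1981]] ang 15.3
[279.2 209.7 294.6 211.5] [[0.5583, 0.2927], [0.5557, 0.3111]] ang 7.9
[268.4 134.6 273.  154.4] [[0.4755, 0.2582], [0.4958, 0.2688]] ang 27.6
[195.6 229.3 210.6 229.5] [[0.6088, 0.2003], [0.6043, 0.2182]] ang 14.0
[259.8 166.8 263.3 187.7] [[0.5137, 0.2576], [0.5368, 0.2676]] ang 23.4
[211.9 165.8 258.1 165.5] [[0.5267, 0.2037], [0.5126, 0.2554]] ang 15.2
[211.9 134.6 266.9 134. ] [[0.4918, 0.1965], [0.4754, 0.2563]] ang 15.4
[271.9 191.3 298.1 191.1] [[0.5384, 0.2785], [0.5303, 0.3084]] ang 15.2
[273.1 236.2 289.4 236.1] [[0.5932, 0.2942], [0.588, 0.3135]] ang 15.0
[195.6 252.6 213.1 252.6] [[0.6393, 0.2062], [0.6337, 0.2274]] ang 14.8
[274.4 198.7 299.4 198.6] [[0.5465, 0.2836], [0.5387, 0.3123]] ang 15.2
[293.1 201.9 273.1 201.9] [[0.5445, 0.3062], [0.5506, 0.2832]] ang 14.8
[272.4 155.6 272.5 189.4] [[0.4974, 0.2684], [0.536, 0.2786]] ang 14.7
[214.4 144.  265.6 144. ] [[0.5015, 0.2014], [0.4865, 0.2577]] ang 14.9
[269.4 181.9 269.4 150.6] [[0.5281, 0.2728], [0.4927, 0.2637]] ang 14.4
[[0.56456671 0.30633178 0.032     ]]
```

Call:
arm_command:
  xyz:
    - [0.02,0.01,-0.01]
    - [0.04,0.02,-0.03]
    - [0.056,0.0285,-0.06]
    - [0.056,0.0285,-0.1]
    - [0.056,0.0285,-0.14]
    - [0.056,0.0285,-0.17]
    - [0.056,0.0285,-0.19]
    - [0.056,0.0285,-0.205]
    - [0.056,0.0285,-0.213]
    - [0.056,0.0285,-0.213]
    - [0.056,0.0285,-0.213]
  rot:
    - [0,0,0.007]
    - [0,0,0.007]
    - [0,0,0.007]
    - [0,0,0.007]
    - [0,0,0.007]
    - [0,0,0.007]
    - [0,0,0.007]
    - [0,0,0.007]
    - [0,0,0.007]
    - [0,0,0.007]
    - [0,0,0.007]
  grip: 0

```text
time: 3.3
ee_pos: [0.5711, 0.3089, 0.0401]
eef_rot: [-0.132, 0.991, 0.0, 0.0]
ft_force: [-0.6, -0.1, 0.2]
width: 0.0007
grip_force: 0.0
```

Call:
arm_command:
  xyz:
    - [0,0,-0.003]
    - [0,0,-0.006]
    - [0,0,-0.009]
    - [0,0,-0.011]
    - [0,0,-0.013]
    - [0,0,-0.013]
    - [0,0,-0.013]
  rot:
    - [0,0,0]
    - [0,0,0]
    - [0,0,0]
    - [0,0,0]
    - [0,0,0]
    - [0,0,0]
    - [0,0,0]

```text
time: 3.88
ee_pos: [0.5717, 0.309, 0.0276]
eef_rot: [-0.132, 0.991, 0.0, 0.001]
ft_force: [-1.0, -0.0, 5.3]
width: 0.0004
grip_force: 2.7
```

Call:
arm_command:
  xyz:
    - [0,0,-0.001]
    - [0,0,-0.002]
    - [0,0,-0.003]
    - [0,0,-0.004]
    - [0,0,-0.004]
    - [0,0,-0.004]
  rot:
    - [0,0,0]
    - [0,0,0]
    - [0,0,0]
    - [0,0,0]
    - [0,0,0]
    - [0,0,0]

```text
time: 4.38
ee_pos: [0.5719, 0.3094, 0.0258]
eef_rot: [-0.132, 0.991, 0.001, 0.001]
ft_force: [-7.1, -3.7, 24.0]
width: 0.0006
grip_force: 11.9
```

```bash
python3 - <<'E'
from h import *
st()
look("t2",["pack"],"top")
E
```

```text
t 4.38 p [0.5719 0.3094 0.0258] yaw_y 1.835 z [ 0.002  0.002 -1.   ] w 0.0006 j [-0.64  0.55  0.1   1.59 -0.06  1.    1.31] F [-7.1 -3.7 24. ]
pack [([0.5706, 0.2491, 0.0207], 0.74), ([0.5854, 0.256, 0.004], 0.23)]
```

Call:
arm_command:
  xyz:
    - [0,0,0.01]
    - [0,0,0.04]
    - [0,0,0.08]
    - [0,-0.01,0.11]
    - [0,-0.03,0.13]
    - [-0.002,-0.05,0.13]
    - [-0.002,-0.06,0.13]
    - [-0.002,-0.06,0.13]
    - [-0.002,-0.06,0.13]
    - [-0.002,-0.06,0.13]
    - [-0.002,-0.06,0.13]
  rot:
    - [0,0,0]
    - [0,0,0]
    - [0,0,0]
    - [0,0,0]
    - [0,0,0]
    - [0,0,0]
    - [0,0,0]
    - [0,0,0]
    - [0,0,0]
    - [0,0,0]
    - [0,0,0]
  grip: 1

```text
time: 5.4
ee_pos: [0.5683, 0.2499, 0.1516]
eef_rot: [-0.133, 0.991, 0.0, -0.001]
ft_force: [-0.3, -0.3, -0.9]
width: 0.066
grip_force: 0.0
```

```bash
python3 - <<'E'
from h import *
st()
look("w3",["pack"])
segs("w3",(180,60,330,255),0.067,25)
E
```

```text
t 5.4 p [0.5683 0.2499 0.1516] yaw_y 1.8368 z [-0.001 -0.    -1.   ] w 0.066 j [-0.59  0.37  0.13  1.57 -0.05  1.21  1.39] F [-0.3 -0.3 -0.9]
pack [([0.5696, 0.2484, 0.0203], 0.89)]
[316.3 163.  312.4 253.2] [[0.5266, 0.2659], [0.5956, 0.2839]] ang 14.6
[239.4 185.7 237.4 145.6] [[0.5578, 0.216], [0.5294, 0.2078]] ang 16.1
[300.6 170.7 255.6 170.1] [[0.535, 0.2565], [0.5432, 0.2247]] ang 14.6
[300.1 234.3 301.6 171.8] [[0.5829, 0.2701], [0.5356, 0.2574]] ang 15.0
[254.5 171.9 255.3 233.1] [[0.5447, 0.2242], [0.591, 0.2366]] ang 14.9
[243.1 147.3 303.2 146.1] [[0.5296, 0.212], [0.5174, 0.2533]] ang 16.5
[256.9 235.  299.4 235.2] [[0.5922, 0.2381], [0.5837, 0.2698]] ang 15.0
[236.1 145.6 235.8 120.6] [[0.5297, 0.2069], [0.5128, 0.2027]] ang 14.0
[293.1 109.7 236.9 109.4] [[0.4951, 0.2395], [0.5052, 0.2017]] ang 15.0
[214.7  72.9 217.2  99.6] [[0.4859, 0.1818], [0.5024, 0.1871]] ang 17.9
[321.3 109.4 319.9 150.6] [[0.4897, 0.2583], [0.5173, 0.2658]] ang 15.2
```

View pics/w3.png

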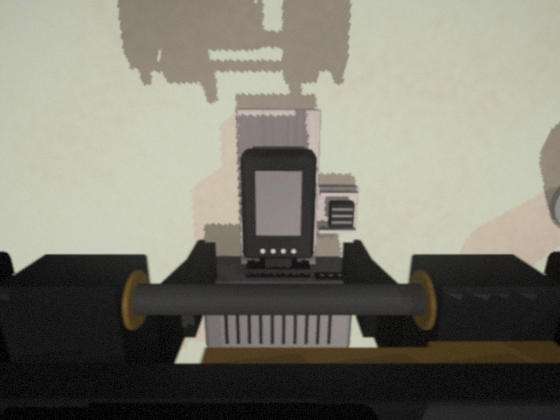

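Call:
arm_command:
  xyz:
    - [0.001,-0.001,-0.01]
    - [0.001,-0.001,-0.02]
    - [0.001,-0.001,-0.03]
    - [0.001,-0.001,-0.04]
    - [0.001,-0.001,-0.06]
    - [0.001,-0.001,-0.08]
    - [0.001,-0.001,-0.095]
    - [0.001,-0.001,-0.105]
    - [0.001,-0.001,-0.11]
    - [0.001,-0.001,-0.11]
  rot:
    - [0,0,-0.003]
    - [0,0,-0.003]
    - [0,0,-0.003]
    - [0,0,-0.003]
    - [0,0,-0.003]
    - [0,0,-0.003]
    - [0,0,-0.003]
    - [0,0,-0.003]
    - [0,0,-0.003]
    - [0,0,-0.003]
  grip: 1

```text
time: 6.33
ee_pos: [0.5693, 0.2472, 0.0412]
eef_rot: [-0.13, 0.991, -0.0, -0.001]
ft_force: [0.6, 0.5, -0.8]
width: 0.087
grip_force: 0.0
```

Call:
arm_command:
  xyz:
    - [0,0,0]
    - [0,0,0]
    - [0,0,0]
    - [0,0,0]
    - [0,0,0]
    - [0,0,0]
    - [0,0,0]
    - [0,0,0]
  rot:
    - [0,0,0]
    - [0,0,0]
    - [0,0,0]
    - [0,0,0]
    - [0,0,0]
    - [0,0,0]
    - [0,0,0]
    - [0,0,0]
  grip: 0.5
  squeeze: 30

```text
time: 7.0
ee_pos: [0.57, 0.2486, 0.0432]
eef_rot: [-0.131, 0.991, 0.001, 0.0]
ft_force: [-1.3, 3.1, 4.3]
width: 0.0565
grip_force: 29.9
```

Call:
arm_command:
  xyz:
    - [-0.0048,-0.0013,0]
    - [-0.0097,-0.0026,0]
    - [-0.0145,-0.0039,0]
    - [-0.0193,-0.0052,0]
    - [-0.0242,-0.0065,0]
    - [-0.029,-0.0078,0]
    - [-0.0338,-0.0091,0]
    - [-0.0386,-0.0104,0]
  rot:
    - [0,0,0]
    - [0,0,0]
    - [0,0,0]
    - [0,0,0]
    - [0,0,0]
    - [0,0,0]
    - [0,0,0]
    - [0,0,0]

```text
time: 7.67
ee_pos: [0.5313, 0.2375, 0.0428]
eef_rot: [-0.131, 0.991, 0.0, 0.0]
ft_force: [1.8, 4.2, 2.6]
width: 0.056
grip_force: 29.9
```

Call:
arm_command:
  xyz:
    - [-0.0048,-0.0013,0]
    - [-0.0097,-0.0026,0]
    - [-0.0145,-0.0039,0]
    - [-0.0193,-0.0052,0]
    - [-0.0242,-0.0065,0]
    - [-0.029,-0.0078,0]
    - [-0.0338,-0.0091,0]
    - [-0.0386,-0.0104,0]
    - [-0.0435,-0.0117,0]
    - [-0.0483,-0.013,0]
    - [-0.0483,-0.013,0]
  rot:
    - [0,0,0]
    - [0,0,0]
    - [0,0,0]
    - [0,0,0]
    - [0,0,0]
    - [0,0,0]
    - [0,0,0]
    - [0,0,0]
    - [0,0,0]
    - [0,0,0]
    - [0,0,0]

```text
time: 8.58
ee_pos: [0.4818, 0.2237, 0.0423]
eef_rot: [-0.13, 0.991, -0.0, -0.001]
ft_force: [-0.4, -0.4, 2.5]
width: 0.0558
grip_force: 29.8
```

```bash
python3 - <<'E'
from h import *
st()
look("t4",["pack","pack_front"],"top")
E
```

```text
t 8.58 p [0.4818 0.2237 0.0423] yaw_y 1.8322 z [-0.001 -0.    -1.   ] w 0.0558 j [-0.61  0.31  0.11  1.91 -0.04  0.93  1.34] F [-0.4 -0.4  2.5]
pack [([0.4836, 0.2227, 0.0212], 0.5)]
pack_front [([0.5075, 0.533, 0.0067], 0.47)]
```

Call:
arm_command:
  xyz:
    - [0,0,0.01]
    - [0,0,0.04]
    - [0,0,0.075]
    - [0,0,0.11]
    - [0.005,-0.025,0.14]
    - [0.012,-0.055,0.16]
    - [0.02,-0.085,0.18]
    - [0.028,-0.12,0.2]
    - [0.037,-0.155,0.21]
    - [0.046,-0.19,0.21]
    - [0.055,-0.225,0.21]
    - [0.064,-0.26,0.21]
    - [0.073,-0.295,0.21]
    - [0.082,-0.33,0.21]
    - [0.091,-0.365,0.21]
    - [0.1,-0.4,0.21]
    - [0.109,-0.435,0.21]
    - [0.115,-0.46,0.21]
    - [0.118,-0.474,0.21]
    - [0.118,-0.474,0.21]
  rot:
    - [0,0,0]
    - [0,0,0]
    - [0,0,0]
    - [0,0,0]
    - [0,0,-0.01]
    - [0,0,-0.03]
    - [0,0,-0.05]
    - [0,0,-0.07]
    - [0,0,-0.09]
    - [0,0,-0.11]
    - [0,0,-0.13]
    - [0,0,-0.15]
    - [0,0,-0.17]
    - [0,0,-0.19]
    - [0,0,-0.2]
    - [0,0,-0.2]
    - [0,0,-0.2]
    - [0,0,-0.2]
    - [0,0,-0.2]
    - [0,0,-0.2]

```text
time: 10.4
ee_pos: [0.6001, -0.2538, 0.2519]
eef_rot: [-0.028, 1.0, -0.001, -0.001]
ft_force: [-0.4, -0.4, -3.1]
width: 0.056
grip_force: 29.8
```

Call:
arm_command:
  xyz:
    - [0,0,0]
    - [0,0,0]
    - [0,0,0]
  rot:
    - [0,0,0]
    - [0,0,0]
    - [0,0,0]

```text
time: 10.65
ee_pos: [0.6014, -0.248, 0.2527]
eef_rot: [-0.032, 0.999, 0.001, 0.0]
ft_force: [0.3, 0.2, -3.2]
width: 0.0562
grip_force: 29.8
```

```bash
python3 - <<'E'
from h import *
st()
look("w5",["uplighter","pack","pack_front"])
segs("w5",(170,60,360,300),0.022,25)
E
```

```text
t 10.65 p [ 0.6014 -0.248   0.2527] yaw_y 1.6343 z [ 0.     0.001 -1.   ] w 0.0562 j [-0.03  0.4   0.48  1.36 -0.18  1.42  2.08] F [ 0.3  0.2 -3.2]
uplighter [([0.5609, -0.2621, 0.0017], 0.73)]
pack [([0.6031, -0.2502, 0.232], 0.92)]
pack_front []
[182.9 272.  181.  245.7] [[0.7375, -0.363], [0.7013, -0.3647]] ang 2.6
[215.9 239.4 213.  199.4] [[0.6902, -0.3216], [0.639, -0.3255]] ang 4.4
[194.4 261.9 207.  240.2] [[0.7224, -0.3483], [0.6919, -0.3325]] ang -27.3
[333.3 115.4 330.  151.7] [[0.5334, -0.193], [0.5737, -0.1924]] ang 0.9
[191.8 179.9 220.7 180.9] [[0.6167, -0.3506], [0.6158, -0.3167]] ang 1.6
[229.4 174.7 331.9 174.2] [[0.6077, -0.3068], [0.5996, -0.1875]] ang 3.9
[315.9 283.1 317.3 218.1] [[0.7425, -0.1927], [0.6545, -0.1993]] ang 4.3
[313.1 216.8 286.9 216.7] [[0.6532, -0.2045], [0.6551, -0.2362]] ang 3.4
[237.2 218.1 239.9 283.1] [[0.6606, -0.2961], [0.7487, -0.2901]] ang 3.9
[329.3 147.7 301.8 148.9] [[0.5692, -0.1937], [0.5725, -0.2249]] ang 6.0
[282.6 138.2 284.8 102. ] [[0.5619, -0.2476], [0.5225, -0.2478]] ang 0.2
[193.1 152.  236.9 152.6] [[0.5839, -0.3488], [0.5
[... 560 characters left out ...]
[[0.6323, -0.1713], [0.6821, -0.1677]] ang 4.2
[283.1 216.8 238.1 217. ] [[0.6555, -0.2407], [0.6592, -0.295]] ang 3.9
[241.9 283.  314.4 283. ] [[0.7485, -0.2876], [0.7424, -0.1947]] ang 3.7
[241.  119.4 240.6 160.6] [[0.5442, -0.2953], [0.5904, -0.2942]] ang 1.3
[346.9 236.9 348.8 204.3] [[0.6767, -0.1605], [0.6348, -0.1634]] ang 3.9
[184.4 192.4 213.1 192.4] [[0.6324, -0.3595], [0.6304, -0.3255]] ang 3.5
[206.9 197.9 181.9 198.3] [[0.6376, -0.3328], [0.6399, -0.3626]] ang 4.5
[180.9 200.6 185.8 265.6] [[0.6429, -0.3638], [0.7283, -0.3592]] ang 3.1
[211.9 188.7 185.6 188.7] [[0.6259, -0.327], [0.6279, -0.358]] ang 3.6
[358.1 283.5 318.1 283.7] [[0.7397, -0.1385], [0.7433, -0.1898]] ang 4.0
```

View pics/w5.png

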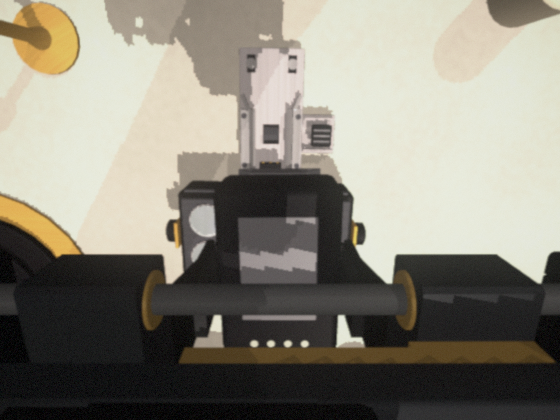

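The picture shows the cradle in the upper middle. The deck end is at (240–305,48), the catch at (270,133), the pad at (320,134) and the rails at about x 245 and 297. The pack is held squarely. Next step is a finer fit of the deck and rails.

```bash
python3 - <<'E'
from h import *
print("deck");segs("w5",(225,40,320,175),0.022,12)
g=cv2.imread("pics/w5.png")[35:180,215:350]
cv2.imwrite("pics/w5c.png",cv2.resize(g,None,fx=4,fy=4,interpolation=cv2.INTER_CUBIC))
E
```

```text
deck
[279.4 143.3 263.1 143.3] [[0.5679, -0.2508], [0.569, -0.2693]] ang 3.5
[263.1 123.6 278.1 123.9] [[0.5472, -0.2704], [0.5465, -0.2537]] ang 2.5
[278.4 125.6 278.1 141.9] [[0.5483, -0.2532], [0.5663, -0.2524]] ang 2.6
[262.  142.  262.6 124.5] [[0.5676, -0.2707], [0.5482, -0.2709]] ang 0.6
[297.   55.6 296.4  71.9] [[0.4746, -0.2381], [0.4908, -0.2375]] ang 2.1
[286.9  71.9 287.4  55.6] [[0.4915, -0.2476], [0.4753, -0.2482]] ang 2.0
[256.8  53.1 255.6  71.9] [[0.4749, -0.2807], [0.4935, -0.2812]] ang -1.3
[295.6 168.1 318.2 167.6] [[0.5951, -0.2303], [0.5929, -0.2042]] ang 4.9
[259.6 162.  282.  160.5] [[0.5907, -0.2723], [0.5873, -0.2466]] ang 7.5
[318.3 147.8 301.8 149.3] [[0.5701, -0.2062], [0.573, -0.2249]] ang 8.9
[250.3  73.1 251.6  93.2] [[0.4952, -0.2868], [0.5156, -0.2845]] ang 6.3
[282.6 138.2 284.8 102. ] [[0.5619, -0.2476], [0.5225, -0.2478]] ang 0.2
[236.9 115.7 237.2 103.1] [[0.5404, -0.2999], [0.527, -0.3]] ang 0.5
[235.6 138.2 237.3 116.8] [[0.5653, -0.3007], [0.5416, -0.2994]] ang -3.1
[252.7 102.  254.4 124.6] [[0.5248, -0.283], [0.5489, -0.2801]] ang 6.9
[283.
[... 534 characters left out ...]
[0.5899, -0.2852], [0.5356, -0.2873]] ang 2.2
[276.9  48.1 263.1  47.9] [[0.4686, -0.2598], [0.4694, -0.2743]] ang 2.9
[318.2 116.3 301.8 117.2] [[0.5354, -0.2097], [0.5376, -0.2278]] ang 6.8
[241.  119.4 240.6 160.6] [[0.5442, -0.2953], [0.5904, -0.2942]] ang 1.3
[304.4 112.8 318.1 112.8] [[0.5326, -0.2253], [0.5316, -0.2101]] ang 3.8
[304.9  49.4 305.   68.1] [[0.468, -0.2303], [0.4864, -0.2286]] ang 5.2
[226.5 173.2 227.3 155.6] [[0.6062, -0.3101], [0.5856, -0.3097]] ang -1.3
[300.1 125.5 302.4 139.3] [[0.5466, -0.2289], [0.5617, -0.2251]] ang 14.2
[318.1 162.4 303.1 163. ] [[0.5868, -0.2049], [0.5886, -0.2221]] ang 5.9
[304.4  70.6 303.8  89.4] [[0.489, -0.2289], [0.508, -0.228]] ang 2.8
```

View pics/w5c.png

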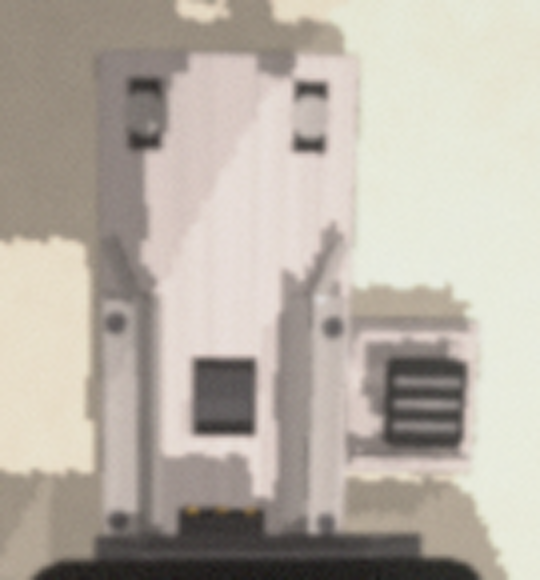

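```bash
python3 - <<'E'
from h import *
a=px("wrist",[[239.25,48],[303.75,48]],0.022)[:,:2]
b=px("wrist",[[243.75,115.5],[298.25,116.5],[244.75,165],[296.5,165.5]],0.034)[:,:2]
o=px("wrist",[[241.5,109.5],[300.8,109.5],[241.3,164],[299.6,164]],0.034)[:,:2]
c=px("wrist",[[271,134]],0.022)[:,:2]
print(a,b,o,c)
for q in (b,o):
    m0=(q[0]+q[1])/2; m1=(q[2]+q[3])/2; d=m1-m0; print("mids",m0,m1,"axis",np.degrees(np.arctan2(d[1],d[0])),"perp",[np.degrees(np.arctan2(-(q[i+1]-q[i])[0],(q[i+1]-q[i])[1])) for i in(0,2)],"w",np.linalg.norm(q[1]-q[0]),np.linalg.norm(q[3]-q[2]))
m=a.mean(0); d=a[1]-a[0]; print("deck end mid",m,"perp",np.degrees(np.arctan2(-d[0],d[1])),np.linalg.norm(d))
for th in (2.5,3,3.5,4):
    u=np.array([np.cos(np.radians(th)),np.sin(np.radians(th))]); n=np.array([-u[1],u[0]])
    print(th,"origin from deck end",m+0.09*u,"lat of rails mids rel",[round(float((p-m)@n)*1e3,2) for p in ((b[0]+b[1])/2,(b[2]+b[3])/2,c[0])], "x of",[round(float((p-m)@u)*1e3-90,1) for p in ((b[0]+b[1])/2,(b[2]+b[3])/2,c[0])])
E
```

```text
[[ 0.47102687 -0.2994345 ]
 [ 0.46673512 -0.23154919]] [[ 0.53925929 -0.2911479 ]
 [ 0.5365935  -0.23247671]
 [ 0.59301134 -0.28818013]
 [ 0.58990636 -0.23020942]] [[ 0.53317383 -0.29377043]
 [ 0.52915875 -0.2303252 ]
 [ 0.59212431 -0.29207907]
 [ 0.58799374 -0.22687452]] [[ 0.55806419 -0.26094261]]
mids [ 0.5379264 -0.2618123] [ 0.59145885 -0.25919478] axis 2.799310615323498 perp [np.float64(2.601501483273205), np.float64(3.0658993647439523)] w 0.05873172320619204 0.05805381177183586
mids [ 0.53116629 -0.26204781] [ 0.59005902 -0.25947679] axis 2.499718968994059 perp [np.float64(3.621092645974884), np.float64(3.624726112308198)] w 0.06357215453078827 0.0653352494044712
deck end mid [ 0.468881   -0.26549185] perp 3.61745789834491 0.06802083404888817
2.5 origin from deck end [ 0.55879534 -0.2615661 ] lat of rails mids rel [0.66, 0.94, 0.65] x of [-20.9, 32.7, -0.7]
3 origin from deck end [ 0.55875766 -0.26078161] lat of rails mids rel [0.06, -0.13, -0.12] x of [-20.9, 32.7, -0.7]
3.5 origin from deck end [ 0.55871313 -0.25999748] lat of rails mids rel [-0.54, -1.2, -0.9] x of [-20.9, 32.7, -0.7]
4 origin from deck end [ 0.55866176 -0.25921376] lat of rails mids rel [-1.15, -2.27, -1.68] x of [-20.9, 32.7, -0.7]
```

Call:
arm_command:
  xyz:
    - [-0.03,-0.004,0]
    - [-0.06,-0.008,-0.01]
    - [-0.09,-0.012,-0.03]
    - [-0.12,-0.016,-0.06]
    - [-0.142,-0.018,-0.09]
    - [-0.142,-0.018,-0.12]
    - [-0.142,-0.018,-0.15]
    - [-0.142,-0.018,-0.175]
    - [-0.142,-0.018,-0.19]
    - [-0.142,-0.018,-0.198]
    - [-0.142,-0.018,-0.198]
    - [-0.142,-0.018,-0.198]
    - [-0.142,-0.018,-0.198]
  rot:
    - [0,0,-0.011]
    - [0,0,-0.011]
    - [0,0,-0.011]
    - [0,0,-0.011]
    - [0,0,-0.011]
    - [0,0,-0.011]
    - [0,0,-0.011]
    - [0,0,-0.011]
    - [0,0,-0.011]
    - [0,0,-0.011]
    - [0,0,-0.011]
    - [0,0,-0.011]
    - [0,0,-0.011]

```text
time: 11.93
ee_pos: [0.46, -0.2683, 0.0559]
eef_rot: [-0.025, 1.0, -0.0, 0.001]
ft_force: [1.1, -0.6, -3.0]
width: 0.0561
grip_force: 29.8
```

```bash
python3 - <<'E'
from h import *
st()
look("w6",["pack"])
E
```

```text
t 11.93 p [ 0.46   -0.2683  0.0559] yaw_y 1.6211 z [ 0.002 -0.001 -1.   ] w 0.0561 j [ 0.02  0.31  0.49  1.91 -0.18  0.96  2.21] F [ 1.1 -0.6 -3. ]
pack [([0.4576, -0.2712, 0.0326], 0.66)]
```

Call:
arm_command:
  xyz:
    - [0,0.002,-0.004]
    - [0,0.002,-0.008]
    - [0,0.002,-0.011]
    - [0,0.002,-0.012]
    - [0,0.002,-0.013]
    - [0,0.002,-0.0135]
    - [0,0.002,-0.0135]
  rot:
    - [0,0,0]
    - [0,0,0]
    - [0,0,0]
    - [0,0,0]
    - [0,0,0]
    - [0,0,0]
    - [0,0,0]

```text
time: 12.62
ee_pos: [0.4601, -0.2666, 0.0423]
eef_rot: [-0.025, 1.0, -0.0, 0.001]
ft_force: [-1.5, 0.5, 8.2]
width: 0.0558
grip_force: 29.8
```

Call:
arm_command:
  xyz:
    - [0.004,0.0007,0.0006]
    - [0.009,0.001,0.0006]
    - [0.014,0.0012,0.0006]
    - [0.018,0.0014,0.0006]
    - [0.022,0.0017,0.0006]
    - [0.026,0.0019,0.0006]
    - [0.03,0.0021,0.0006]
    - [0.03,0.0021,0.0006]
  rot:
    - [0,0,0]
    - [0,0,0]
    - [0,0,0]
    - [0,0,0]
    - [0,0,0]
    - [0,0,0]
    - [0,0,0]
    - [0,0,0]

```text
time: 13.28
ee_pos: [0.4909, -0.2643, 0.0426]
eef_rot: [-0.025, 1.0, -0.001, 0.001]
ft_force: [1.0, 0.4, 7.2]
width: 0.0556
grip_force: 29.8
```

Call:
arm_command:
  xyz:
    - [0.003,0.0002,0.0003]
    - [0.006,0.0003,0.0003]
    - [0.009,0.0005,0.0003]
    - [0.012,0.0006,0.0003]
    - [0.015,0.0008,0.0003]
    - [0.015,0.0008,0.0003]
  rot:
    - [0,0,0]
    - [0,0,0]
    - [0,0,0]
    - [0,0,0]
    - [0,0,0]
    - [0,0,0]

```text
time: 13.78
ee_pos: [0.5055, -0.2634, 0.0427]
eef_rot: [-0.025, 1.0, -0.0, 0.001]
ft_force: [0.6, -0.4, 5.3]
width: 0.0557
grip_force: 29.8
```

Call:
arm_command:
  xyz:
    - [0.003,0.0002,0]
    - [0.006,0.0003,0]
    - [0.009,0.0005,0]
    - [0.012,0.0006,0]
    - [0.015,0.0008,0]
    - [0.018,0.0009,0]
    - [0.021,0.0011,0]
    - [0.024,0.0013,0]
    - [0.024,0.0013,0]
  rot:
    - [0,0,0]
    - [0,0,0]
    - [0,0,0]
    - [0,0,0]
    - [0,0,0]
    - [0,0,0]
    - [0,0,0]
    - [0,0,0]
    - [0,0,0]

```text
time: 14.53
ee_pos: [0.5297, -0.262, 0.0429]
eef_rot: [-0.025, 1.0, -0.0, 0.001]
ft_force: [0.4, 0.4, 7.3]
width: 0.0562
grip_force: 29.9
```

Call:
arm_command:
  xyz:
    - [0.003,0.0002,0]
    - [0.006,0.0003,0]
    - [0.009,0.0005,0]
    - [0.011,0.0006,0]
    - [0.011,0.0006,0]
  rot:
    - [0,0,0]
    - [0,0,0]
    - [0,0,0]
    - [0,0,0]
    - [0,0,0]

```text
time: 14.95
ee_pos: [0.5406, -0.2614, 0.0429]
eef_rot: [-0.025, 1.0, -0.0, 0.001]
ft_force: [0.6, 0.4, 7.1]
width: 0.0559
grip_force: 29.9
```

Call:
arm_command:
  xyz:
    - [0.002,0.0001,0]
    - [0.004,0.0002,0]
    - [0.006,0.0003,0]
    - [0.008,0.0004,0]
    - [0.01,0.0005,0]
    - [0.012,0.0006,0]
    - [0.012,0.0006,0]
  rot:
    - [0,0,0]
    - [0,0,0]
    - [0,0,0]
    - [0,0,0]
    - [0,0,0]
    - [0,0,0]
    - [0,0,0]

```text
time: 15.53
ee_pos: [0.5514, -0.261, 0.0426]
eef_rot: [-0.025, 1.0, -0.0, -0.0]
ft_force: [-3.2, 0.1, 8.0]
width: 0.0557
grip_force: 29.9
```

Call:
arm_command:
  xyz:
    - [0.001,0,0]
    - [0.002,0.0001,0]
    - [0.003,0.0002,0]
    - [0.003,0.0002,0]
  rot:
    - [0,0,0]
    - [0,0,0]
    - [0,0,0]
    - [0,0,0]

```text
time: 15.87
ee_pos: [0.554, -0.2609, 0.0426]
eef_rot: [-0.025, 1.0, -0.0, -0.0]
ft_force: [-5.8, 0.2, 9.2]
width: 0.0556
grip_force: 29.9
```

Contact block met. I'll continue in 1 mm steps up to the end stop, keeping the force low.

Call:
arm_command:
  xyz:
    - [0.001,0,0]
    - [0.002,0.0001,0]
    - [0.002,0.0001,0]
  rot:
    - [0,0,0]
    - [0,0,0]
    - [0,0,0]

```text
time: 16.12
ee_pos: [0.5559, -0.2609, 0.0426]
eef_rot: [-0.025, 1.0, -0.0, -0.0]
ft_force: [-5.2, 0.1, 9.1]
width: 0.0555
grip_force: 29.9
```

Call:
arm_command:
  xyz:
    - [0.001,0,0]
    - [0.002,0.0001,0]
    - [0.002,0.0001,0]
  rot:
    - [0,0,0]
    - [0,0,0]
    - [0,0,0]

```text
time: 16.37
ee_pos: [0.5579, -0.2607, 0.0426]
eef_rot: [-0.025, 1.0, -0.0, -0.0]
ft_force: [-5.0, 1.0, 8.8]
width: 0.0558
grip_force: 29.9
```

Call:
arm_command:
  xyz:
    - [0.001,0,0]
    - [0.0015,0.0001,0]
    - [0.0015,0.0001,0]
  rot:
    - [0,0,0]
    - [0,0,0]
    - [0,0,0]

```text
time: 16.62
ee_pos: [0.5591, -0.2608, 0.0426]
eef_rot: [-0.025, 1.0, -0.0, -0.001]
ft_force: [-7.1, 0.0, 10.4]
width: 0.0555
grip_force: 29.8
```

Call:
arm_command:
  xyz:
    - [0.001,0,0]
    - [0.0015,0.0001,0]
    - [0.0015,0.0001,0]
  rot:
    - [0,0,0]
    - [0,0,0]
    - [0,0,0]

```text
time: 16.87
ee_pos: [0.5604, -0.2606, 0.0426]
eef_rot: [-0.025, 1.0, -0.0, -0.001]
ft_force: [-8.3, 1.3, 9.8]
width: 0.0558
grip_force: 29.8
```

Call:
arm_command:
  xyz:
    - [0.001,0,0]
    - [0.0015,0.0001,0]
    - [0.0015,0.0001,0]
  rot:
    - [0,0,0]
    - [0,0,0]
    - [0,0,0]

```text
time: 17.12
ee_pos: [0.5607, -0.2606, 0.0424]
eef_rot: [-0.025, 1.0, 0.0, -0.002]
ft_force: [-13.3, 3.0, 15.2]
width: 0.0559
grip_force: 29.9
```

Call:
arm_command:
  xyz:
    - [0.001,0,0]
    - [0.0015,0.0001,0]
    - [0.0015,0.0001,0]
  rot:
    - [0,0,0]
    - [0,0,0]
    - [0,0,0]

```text
time: 17.37
ee_pos: [0.561, -0.2604, 0.0421]
eef_rot: [-0.024, 1.0, 0.001, -0.003]
ft_force: [-18.3, 3.7, 18.2]
width: 0.056
grip_force: 29.9
```

Call:
arm_command:
  xyz:
    - [-0.002,-0.0001,0]
    - [-0.004,-0.0002,0.0005]
    - [-0.005,-0.0003,0.0005]
    - [-0.006,-0.0003,0.0005]
    - [-0.007,-0.0004,0.0005]
    - [-0.007,-0.0004,0.0005]
  rot:
    - [0,0,0]
    - [0,0,0]
    - [0,0,0]
    - [0,0,0]
    - [0,0,0]
    - [0,0,0]

```text
time: 17.87
ee_pos: [0.5585, -0.2601, 0.0427]
eef_rot: [-0.025, 1.0, -0.0, 0.001]
ft_force: [4.4, -2.2, -3.1]
width: 0.0558
grip_force: 30.0
```

Call:
arm_command:
  xyz:
    - [-0.001,0,0]
    - [-0.0015,-0.0001,0]
    - [-0.0015,-0.0001,0]
  rot:
    - [0,0,0]
    - [0,0,0]
    - [0,0,0]

```text
time: 18.12
ee_pos: [0.5582, -0.26, 0.0429]
eef_rot: [-0.026, 1.0, -0.001, 0.002]
ft_force: [9.9, -2.9, -5.0]
width: 0.056
grip_force: 30.0
```

The catch holds: the force rises and the pack doesn't move. I'll relax the pull, let go and lift away.

Call:
arm_command:
  xyz:
    - [0.002,0.0001,0]
    - [0.002,0.0001,0]
    - [0.002,0.0001,0]
    - [0.002,0.0001,0]
    - [0.002,0.0001,0]
    - [0.002,0.0001,0]
    - [0.002,0.0001,0]
    - [0.002,0.0001,0]
  rot:
    - [0,0,0]
    - [0,0,0]
    - [0,0,0]
    - [0,0,0]
    - [0,0,0]
    - [0,0,0]
    - [0,0,0]
    - [0,0,0]
  grip: 1

```text
time: 18.78
ee_pos: [0.5575, -0.2601, 0.0425]
eef_rot: [-0.025, 1.0, 0.0, -0.0]
ft_force: [-0.1, 0.1, -0.5]
width: 0.0864
grip_force: 0.0
```

Call:
arm_command:
  xyz:
    - [0,0,0.01]
    - [0,0,0.03]
    - [0,0,0.06]
    - [0,0,0.1]
    - [0.01,0,0.14]
    - [0.03,0,0.17]
    - [0.05,0,0.19]
    - [0.05,0,0.19]
    - [0.05,0,0.19]
    - [0.05,0,0.19]
  rot:
    - [0,0,0]
    - [0,0,0]
    - [0,0,0]
    - [0,0,0]
    - [0,0,0]
    - [0,0,0]
    - [0,0,0]
    - [0,0,0]
    - [0,0,0]
    - [0,0,0]

```text
time: 19.62
ee_pos: [0.6068, -0.2603, 0.232]
eef_rot: [-0.025, 1.0, 0.0, -0.001]
ft_force: [-0.5, -1.2, -0.7]
width: 0.0873
grip_force: 0.0
```

```bash
python3 - <<'E'
from h import *
st()
look("w9",["pack","pack_front","uplighter"])
E
```

```text
t 19.62 p [ 0.6068 -0.2603  0.232 ] yaw_y 1.6204 z [-0.001  0.    -1.   ] w 0.0873 j [-0.02  0.43  0.49  1.37 -0.2   1.39  2.09] F [-0.5 -1.2 -0.7]
pack []
pack_front []
uplighter []
```

View pics/w9.png

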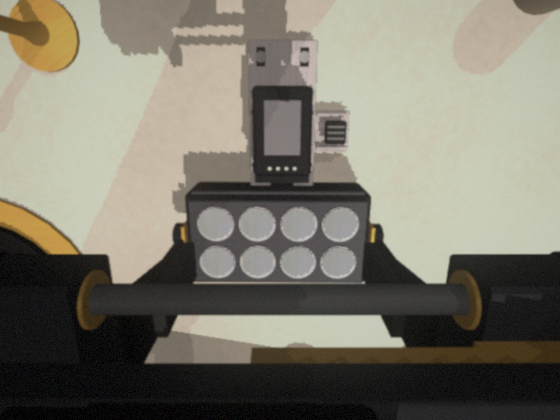

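The pack sits at (282,134) in the cradle, its front against the contact block at the housing (y≈182), square and inside the rails. The gripper is well clear, so I'm handing in.

```bash
python3 -c "
from bench import r
print(r.close_job())"
```

```text
the job is handed in; nothing more can be done
None
```

The pack was released from the dock and slid into the uplighter until it clicked. The catch held against a 10 N pull back, then I let go and handed the job in at about 20 s; the hand-in gave no pass or fail result.

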